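Release the drip tray and push it home

TASK

The drip tray of the chrome dish rack is held pulled out by a catch. Press the sprung paddle beside it down to its stop and keep it there for a moment, so that the catch lets go and the tray rolls in a little, then let the paddle up and gently push the tray's front home past the stiff point of its detent until it clicks and seats against its stop. Keep the porcelain teapot lid lying in the tray, and leave everything else on the sill and the rack as it is.

Things in the scene. Friction and masses are not known exactly. Their poses are not given: they have to be found in the camera images.
- rack: Fixed chrome wire dish rack, 208 deep (x) x 292 wide (y) x 182 mm tall. Origin under its centre on the sill; x points from front to back (the way the tray goes in), y left, z up. Front posts and shelf edge at x = -100 mm; shelf top 150 mm up, guard rail to 182 mm: an upright gripper strikes them before the tray is home, so lean it back 35 to 45 degrees (fingers pointing forward and down).
- tray (a joint): How far out the sliding white drip tray is (m). The catch holds it at 0.100; once released a weak spring draws it to about 0.055. Home lies between 0 and 0.014: a hidden adjustable stop, set anew each time, so it must be felt. Pushing takes 2 N, then 8 to 14 N at the detent's lip (from 15 mm before home; not yet home), then it snaps in the last 8 mm to the rigid stop.
- tray_front (a point): Middle of the outer face of the tray's front panel, 37 mm above the sill; travels with the tray. Plain upright panel, no handle, from 76 mm right to 88 mm left of this point, 12 to 62 mm above the sill, 10 mm thick. At tray = 0 the face is at rack x = -100 mm. The tray behind it is 185 x 144 mm, walls 48 mm high, floor 15 mm above the sill.
- detent (a joint): Spring roller of the tray's detent, hidden inside the rack behind the left of the front panel (m): about 0.004 riding on the tray's side, up to 0.007 on the lip, below 0.001 when the tray is seated.
- paddle (a joint): Hinge of the steel paddle right of the tray (rad): 0 up, 0.20 pressed down to its stop, where it takes about 6 N; it springs back up.
- paddle_pad (a point): Pressing point: middle of the 40 x 34 mm rubber pad on the paddle's free end, 50 mm above the sill when up, 34 mm when down; 165 mm in front of the rack's origin and 115 mm to its right. The paddle is a flat plate 36 mm wide, hinged 80 mm behind this point. Its edge is 25 mm from the tray's side.
- lid: White porcelain teapot lid lying loose in the tray, 72 mm diameter, 34 mm tall with its knob; origin at the centre of its underside.
- mug: Red enamel mug, 80 mm diameter, 80 mm tall, on the rack's shelf; origin at its underside. Leave alone.
- bowl: White bowl, 100 mm diameter, 45 mm tall, on the rack's shelf; origin at its underside. Leave alone.
- opener: Flat steel bottle opener, 126 mm long, on the sill left of the tray; origin at its underside, 65 mm from its bar end. Leave alone.
- cup: White handleless cup, 68 mm diameter, 55 mm tall, on the sill right of the paddle; origin at its underside. Leave alone.
- bottle: Amber bottle, 60 mm diameter, 170 mm tall, on the left of the sill. Leave alone.
- jar: Glass jar with a steel lid, 80 mm diameter, 110 mm tall, on the left of the sill. Leave alone.
- soap_dish: Fixed white plastic soap dish, 120 x 85 x 40 mm, with a hinged cover and a press button in front, on the right of the sill. Leave alone.
There are look-alikes about, which are no part of the job. Leave any blue or yellow look-alike of the lid alone.

How it is judged:
By the outcome, as a careful person would: the job done as asked, in the order asked, and still so for the second after the job is handed in, with the robot touching nothing.
It also fails if it takes over 51 s, if anything falls off the work surface, if the arm or the gripper's body presses on something with over 40 N, if the wrist force passes 120 N, or if a joint passes its speed limit or range.

ROBOT

A 6-joint arm with a two-finger parallel gripper is mounted at the origin on the work surface. World frame = base frame: x ahead of the robot, y to its left, z up, the work surface at z = 0. Lengths are in mm, angles in rad, forces in N, time in s.
With the tool pointing down it reaches from about 350 to 975 mm from the base axis. Payload 7.1 kg.
Tool frame: the origin (TCP) lies at the very end of the fingers, on their centre line; the grasp point (between the pads) lies 19 mm behind it; z points along the fingers, y is the line along which they close (so a half turn about z gives the same grasp; the last joint's range is limited). The gripper opens to 88 mm and grips with 3 to 60 N. Pads are 20 mm wide; open, the fingers measure 115 mm over their backs; the gripper's body (75 mm by 178 mm) begins 61 mm behind the grasp point.
Start: joints at [1.126, 0.423, 1.63, -0, 1.089, -0.019], TCP at [258.123, 569.19, 191.775] pointing down, gripper open.
Joint ranges: [-3, 3], [-0.9, 2.11], [0.09, 2.58], [-1.31, 4.45], [0.11, 2.69], [-2.54, 2.54]. Speed limits (rad/s): [2.39, 2.39, 3.01, 3.14, 3.14, 3.14].

INTERFACE

Orientations are given as a rotation vector (axis times angle).
In Python, from workcell import ctrl, optics gives the robot as it stands.
- The arm moves only by the shell command python3 -m jog 'ROWS'. ROWS is JSON, a list of rows, each a list of 7 numbers: the shift along the tool's x, y, z in units of 40 mm (1.0 is 40 mm), then the turn, a rotation vector about the tool's x, y, z in units of 6 degrees (1.0 is 6 degrees), then the opening, from 0 (shut) to 1 (fully open). A call has 1 to 20 rows; each row shifts and turns the commanded pose from where the row before left it, along the tool's axes as they then stand; what a row does not reach is not made up. A row lasts 1/10 s, in which the tool goes at most 50 mm and 8.59 degrees, less where a joint would pass 70% of its speed; a pose out of reach is approached as far as the arm can. A call is refused whole if a number of a shift passes 1 or a number of a turn 1, either way. A call with a gripper value outside its range is refused whole. The fingers move at their own pace and stop on an object; the grip force is fixed at half the most. Time passes only in rows, so rows that do not move let the fingers close. It gives the time, the measured TCP pose, the force, the opening and the grip force at its end, in the units of the state.
- ctrl.get_obs(): the state, without advancing time (a new reading comes with each control period).
- optics.get_image(name): name is "scene" or "top"; returns the picture (400x640x3 uint8, red, green, blue); there is no depth.
- optics.camera_model(name): a dict with "fov_y" (degrees; the focal length in pixels is half the picture's height over the tangent of half this angle, whatever the lens; pixels are square), "cx", "cy" (the principal point, pixels), "view" (4x4, takes a point from world to camera coordinates). Camera axes: x right, y up, looking along -z (the intrinsics and any distortion apply to the point x, -y, -z); pixel columns grow to the right and rows downward; lengths in mm; the calibration is good to about 2 mm. A picture is of the moment at which its call begins. camera_model takes no time and is no camera call.
- ctrl.close_job(): hands the job in; it is judged then, once.
Trained networks look in the newest picture that a camera, given by its name, has taken for a name from the list of things; names that differ only in an ending like _2 or _b are one class to them, and where a whole thing is asked for, a point or a joint stands for the part that bears it (a point fixed in the world has none). Each returns a list of dicts, best first, with "conf" (0 to 1); they miss things now and then, are a little off and sometimes report something else, mostly with a low value. They report only what shows in the picture. A call takes as long as a camera call. They do not tell look-alikes from the thing itself.
- optics.masks_of(target, camera): "pixels" (400x640 bool, what is visible of it) and "extent" ([centre column, centre row, width, height] in pixels, round what is visible of it).
The state is a dict: "t": time; "qpos": joint angles; "qvel": joint speeds; "joint_torque": joint torques, N m; "ee_pos": TCP position; "orientation": TCP orientation; "ft_force": force on the tool from outside, world axes, zero at the start; "moment": the same for the moment, N m; "width": finger opening in mm; "grasp_force": force on a finger pad.
Only numpy, scipy, OpenCV 4.12 (cv2) and the standard library are available. Lean on these libraries where they do the work, as an engineer would, in place of code of your own. Each camera call takes 0.05 s, during which the arm holds its last target. There are 200 camera calls.

## Working session

There is one attempt and no reset: what is moved stays moved. The work goes in short steps, Python scripts to look and compute and a shell command to move; the robot and the scene stay as the last step left them, time stands still between calls to the robot, and variables do not carry over. Pictures are saved under pics/ and viewed, at most 10 in all, crops included, and the job is handed in when it is done.

```bash
ls; mkdir -p pics; python3 - <<'E'
from workcell import ctrl, optics
import cv2
print(ctrl.get_obs())
for n in ("scene","top"):
    im=optics.get_image(n); cv2.imwrite(f"pics/{n}0.png",im[:,:,::-1])
    m=optics.camera_model(n); print(n,m)
    for k in ("rack","tray_front","tray","paddle_pad","paddle","lid","cup","mug","bowl","opener"):
        print(k,[(round(d["conf"],2),[round(float(x)) for x in d["extent"]]) for d in optics.masks_of(k,n)][:3])
E
```

```text
pics
{'t': 0.0, 'qpos': array([ 1.12600641e+00,  4.23820598e-01,  1.63067015e+00, -2.22471692e-05,
        1.08859916e+00, -1.89867525e-02]), 'qvel': array([ 1.96740602e-03, -6.96088689e-06, -8.11749321e-04, -4.25586348e-04,
        2.26452860e-04, -1.35524788e-03]), 'joint_torque': array([ 2.45989846e-03, -5.44618571e+01, -2.73673224e+01,  6.45485125e-02,
        2.26796960e-02, -1.15737125e-04]), 'ee_pos': array([257.87814974, 568.66889736, 191.02216725]), 'orientation': array([-6.63723960e-01, -3.07034660e+00,  2.29581156e-03]), 'ft_force': array([ 0.04548705, -0.55871798, -0.34288766]), 'moment': array([0.0044342 , 0.02836433, 0.02620137]), 'grasp_force': 0.0, 'width': 87.81537507006259}
scene {'fov_y': 42.81552380034679, 'cx': 327.4379353547492, 'cy': 199.22064257951044, 'view': array([[-8.73312155e-01,  4.87105482e-01, -7.35723757e-03,
         5.48992979e+02],
       [-3.86605760e-01, -6.83783055e-01,  6.18851129e-01,
         1.67796790e+02],
       [ 2.96415023e-01,  5.43294563e-01,  7.85473839e-01,
        -1.60442013e+03],
       [ 0.00000000e+00,  0.00000000e+00,  0.00000
[... 673 characters left out ...]
e+01],
       [ 9.96713900e-01, -1.55017087e-02,  7.95053351e-02,
        -6.10480315e+02],
       [-7.92767656e-02,  1.48412775e-02,  9.96742159e-01,
        -1.13977419e+03],
       [ 0.00000000e+00,  0.00000000e+00,  0.00000000e+00,
         1.00000000e+00]])}
rack [(0.84, [322, 158, 113, 127]), (0.69, [350, 196, 14, 31])]
tray_front [(0.79, [313, 182, 63, 62])]
tray [(0.69, [313, 182, 56, 65])]
paddle_pad [(0.72, [349, 198, 18, 34])]
paddle [(0.97, [348, 199, 20, 33])]
lid [(0.9, [352, 260, 25, 24]), (0.88, [318, 246, 20, 23]), (0.74, [323, 187, 24, 20])]
cup [(0.79, [387, 205, 21, 24])]
mug [(0.76, [296, 133, 35, 34])]
bowl [(0.68, [342, 144, 39, 34])]
opener [(0.64, [253, 209, 6, 28])]
```

```bash
python3 - <<'E'
import cv2
a=cv2.imread("pics/scene0.png");cv2.imwrite("pics/s1.png",cv2.resize(a[110:360,190:470],None,fx=2.8,fy=2.4,interpolation=2)[:600,:800])
a=cv2.imread("pics/top0.png");cv2.imwrite("pics/t1.png",cv2.resize(a[90:290,220:460],None,fx=3,fy=3,interpolation=2))
E
```

```text
(no output)
```

View pics/s1.png

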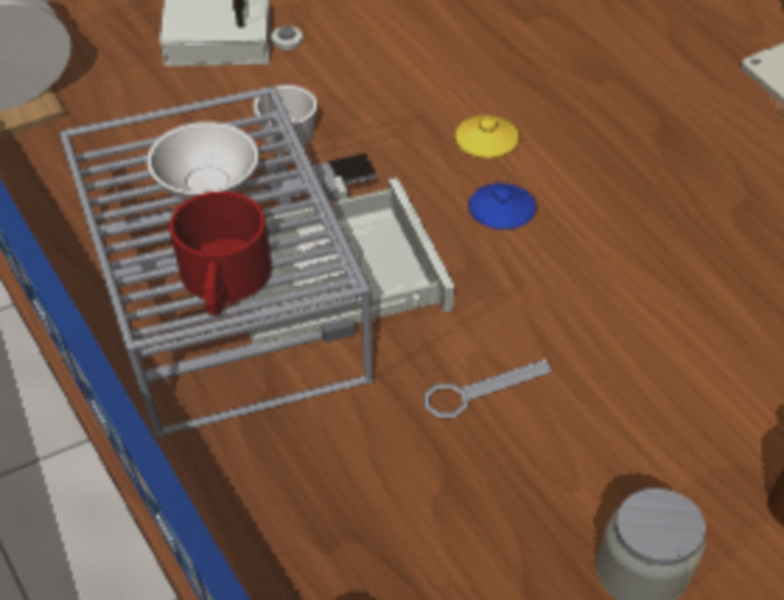

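View pics/t1.png

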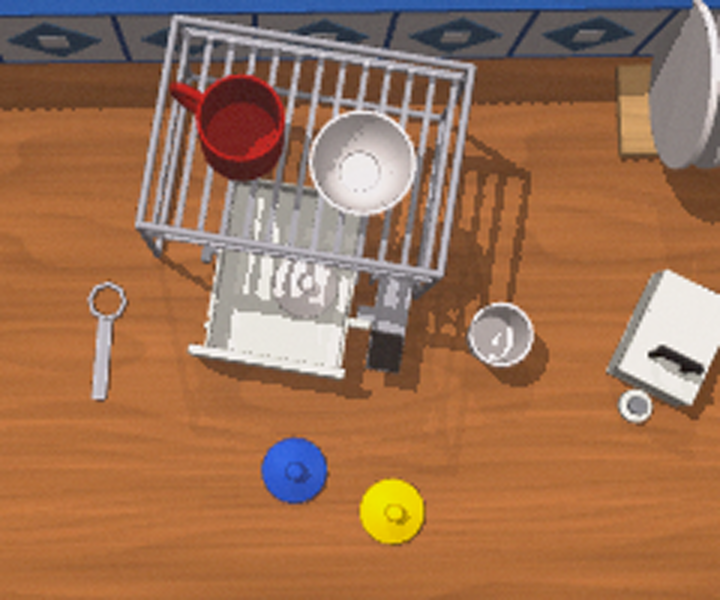

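The white lid lies in the tray at top px (322,185). The look-alikes, blue (318,246) and yellow (351,260), are on the sill in front of it. The black pad is at (348,207), and the soap dish's button at (432,225) is not the paddle. The tray front runs from (283,206) to (334,215), with the cup at (387,202) and the opener at (253,200).

```bash
cat > h.py <<'E'
import numpy as np
from workcell import ctrl, optics
from scipy.spatial.transform import Rotation as R
from scipy.optimize import least_squares
def proj(n,P):
    m=optics.camera_model(n);V=m["view"];c=np.asarray(P,float)@V[:3,:3].T+V[:3,3]
    f=200/np.tan(np.radians(m["fov_y"])/2)
    return np.c_[m["cx"]+f*c[:,0]/-c[:,2], m["cy"]-f*c[:,1]/-c[:,2]]
def w(p,L):
    L=np.atleast_2d(np.asarray(L,float));c,s=np.cos(p[2]),np.sin(p[2])
    return np.c_[p[0]+c*L[:,0]-s*L[:,1],p[1]+s*L[:,0]+c*L[:,1],L[:,2]]
E
python3 - <<'E'
from h import *
L=np.array([[-104,146,182],[-104,-146,182],[104,146,182],[104,-146,182],[-200,88,62],[-200,-76,62],[-165,-115,50]])
T=np.array([[140,228],[440,275],[175,18],[473,66],[190,349],[343,375],[385,350]])/3+[220,90]
S=np.array([[366,292],[275,92],[132,345],[65,132],[450,288],[397,182],[352,168]])/[2.8,2.4]+[190,110]
for cams in ("t","s","ts"):
    def res(p):
        W=w(p,L);r=[]
        if "t" in cams:r.append(proj("top",W)-T)
        if "s" in cams:r.append(proj("scene",W)-S)
        return np.concatenate(r).ravel()
    f=least_squares(res,[700,-50,-.15],loss="soft_l1");print(cams,f.x.round(3));print(res(f.x).reshape(-1,2).round(1).tolist())
E
```

```text
t [ 7.7734e+02 -4.6749e+01 -1.8000e-01]
[[-2.2, 0.2], [1.4, 1.7], [-1.0, -1.5], [1.5, -0.6], [-0.9, 0.2], [0.5, 0.2], [0.3, -0.2]]
s [ 7.81093e+02 -4.29410e+01 -1.90000e-01]
[[2.0, -0.3], [0.8, -2.6], [-2.3, 1.9], [-1.7, -0.7], [0.8, 0.5], [-0.2, -1.0], [-0.1, 0.6]]
ts [ 7.78656e+02 -4.47990e+01 -1.83000e-01]
[[-2.9, -0.4], [0.6, 1.4], [-1.6, -2.1], [0.9, -0.9], [-1.7, -0.3], [-0.3, -0.1], [-0.5, -0.6], [2.9, -1.7], [0.8, -3.5], [-1.1, 1.0], [-1.4, -1.3], [1.3, -0.8], [-0.1, -2.1], [-0.1, -0.4]]
```

```bash
cat >> h.py <<'E'
RK=np.array([778,-46,-.183])
def goal(L,lean=38):
    f=np.array([np.cos(RK[2]),np.sin(RK[2]),0]);a=np.radians(lean)
    z=np.sin(a)*f-np.cos(a)*np.array([0,0,1])
    y=np.array([-f[1],f[0],0]);M=[]
    for s in (1,-1):
        M.append(R.from_matrix(np.c_[np.cross(s*y,z),s*y,z]))
    r=R.from_rotvec(ctrl.get_obs()["orientation"])
    return w(RK,L)[0],min(M,key=lambda m:(r.inv()*m).magnitude())
def plan(L,lean=38):
    o=ctrl.get_obs();r=R.from_rotvec(o["orientation"]);p,g=goal(L,lean)
    c,s=np.cos(RK[2]),np.sin(RK[2]);d=o["ee_pos"]-[RK[0],RK[1],0]
    print("t",o["t"].__round__(2),"rack-frame TCP",np.round([c*d[0]+s*d[1],-s*d[0]+c*d[1],d[2]],1),"F",o["ft_force"].round(1),"width",round(o["width"],1))
    print("goal",p.round(1),"shift rows(tool,/40):",(r.inv().apply(p-o["ee_pos"])/40).round(2),"turn/6deg:",np.degrees((r.inv()*g).as_rotvec()/6).round(2))
    print("per rack-mm tool units: x",(r.inv().apply([c,s,0])/40).round(4),"z",(r.inv().apply([0,0,1])/40).round(4),"q",o["qpos"].round(2))
E
python3 -c "
from h import *
plan([-165,-115,200])"
```

```text
t 1.1 rack-frame TCP [-623.2  510.3  191.8] F [-0.3 -0.7 -0.2] width 87.8
goal [ 594.8 -129.1  200. ] shift rows(tool,/40): [-14.88 -12.42  -0.21] turn/6deg: [-0.77 -6.3  -2.23]
per rack-mm tool units: x [-0.0243  0.006  -0.    ] z [ 0.     0.    -0.025] q [ 1.13  0.42  1.63  0.    1.09 -0.02]
```

```bash
python3 -m jog '[[0,0,-1,0,0,0,0],[0,0,-1,0,0,0,0],[0,0,-1,0,0,0,0],[-0.75,-0.62,0,0,0,0,0],[-0.75,-0.62,0,0,0,0,0],[-0.75,-0.62,0,0,0,0,0],[-0.75,-0.62,0,0,0,0,0],[-0.75,-0.62,0,0,0,0,0],[-0.75,-0.62,0,0,0,0,0],[-0.75,-0.62,0,0,0,0,0],[-0.75,-0.62,0,0,0,0,0],[-0.75,-0.62,0,0,0,0,0],[-0.75,-0.62,0,0,0,0,0],[-0.75,-0.62,0,0,0,0,0],[-0.75,-0.62,0,0,0,0,0],[-0.75,-0.62,0,0,0,0,0],[-0.75,-0.62,0,0,0,0,0],[-0.75,-0.62,0,0,0,0,0],[-0.75,-0.62,0,0,0,0,0],[-0.75,-0.62,0,0,0,0,0]]'
python3 -m jog '[[0,0,0,-0.1,-0.79,-0.28,0],[0,0,0,-0.1,-0.79,-0.28,0],[0,0,0,-0.1,-0.79,-0.28,0],[0,0,0,-0.1,-0.79,-0.28,0],[0,0,0,-0.1,-0.79,-0.28,0],[0,0,0,-0.1,-0.79,-0.28,0],[0,0,0,-0.1,-0.79,-0.28,0],[0,0,0,-0.1,-0.79,-0.28,0],[0,0,0,0,0,0,0]]'
python3 -c "
from h import *
plan([-165,-115,100])"
```

```text
t: 3.1
ee_pos: [548.9, -27.0, 311.9]
orientation: [0.664, 3.07, 0.0]
ft_force: [0.6, -0.1, 1.0]
width: 0.4
grasp_force: 0.0
t: 4.0
ee_pos: [545.7, -25.3, 309.8]
orientation: [0.225, 2.47, -0.075]
ft_force: [-0.1, -0.2, -0.4]
width: 0.6
grasp_force: 0.0
t 4.0 rack-frame TCP [-232.2  -21.9  309.8] F [-0.1 -0.2 -0.4] width 0.6
goal [ 594.8 -129.1  100. ] shift rows(tool,/40): [ 1.9  -2.34  5.16] turn/6deg: [ 0.03 -0.    0.01]
per rack-mm tool units: x [-0.0197 -0.0001  0.0154] z [-0.0154  0.     -0.0197] q [ 0.   -0.09  2.15 -0.26  0.44 -1.19]
```

```bash
python3 -m jog '[[0.32,-0.39,0.86,0,0,0,0],[0.32,-0.39,0.86,0,0,0,0],[0.32,-0.39,0.86,0,0,0,0],[0.32,-0.39,0.86,0,0,0,0],[0.32,-0.39,0.86,0,0,0,0],[0.32,-0.39,0.86,0,0,0,0],[0,0,0,0,0,0,0]]'
python3 - <<'E'
from h import *
import cv2
plan([-165,-115,55])
A=optics.get_image("scene")[130:230,260:400,::-1];B=optics.get_image("top")[130:230,270:410,::-1]
cv2.imwrite("pics/c1.png",cv2.resize(np.vstack([A,B]),None,fx=3,fy=3,interpolation=2)[:600])
P=[ctrl.get_obs()["ee_pos"],w(RK,[-165,-115,50])[0]]
print(3*(proj("scene",P)-[260,130]),3*(proj("top",P)-[270,130])+[0,300])
E
```

```text
t: 4.7
ee_pos: [590.2, -111.1, 165.1]
orientation: [0.226, 2.512, -0.052]
ft_force: [0.1, -0.2, -0.7]
width: 0.7
grasp_force: 0.0
t 4.7 rack-frame TCP [-172.8  -98.2  165.1] F [ 0.1 -0.2 -0.7] width 0.7
goal [ 594.8 -129.1   55. ] shift rows(tool,/40): [ 1.44 -0.46  2.35] turn/6deg: [ 0.16 -0.41 -0.02]
per rack-mm tool units: x [-0.0203 -0.0002  0.0145] z [-0.0145  0.0004 -0.0203] q [-0.23  0.25  2.17  0.42  0.11 -2.02]
[[178.80312304  74.7336297 ]
 [166.95537852 147.84897055]] [[227.86505668 526.139139  ]
 [234.595284   528.86542483]]
```

View pics/c1.png

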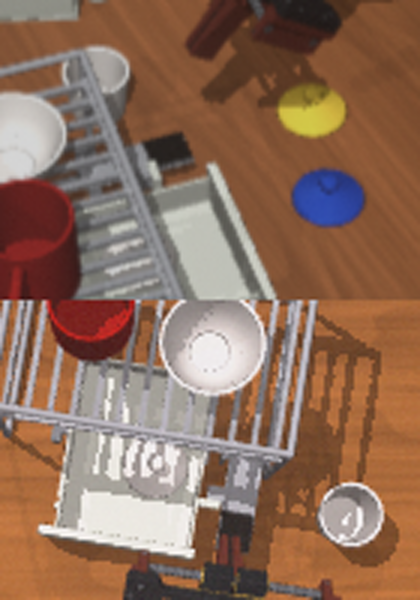

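The crop shows the closed fingers above the black pad (top crop (230,525)). The fit is good, but wrist joint 5 is at its lower limit. I'll back up and roll joint 4 over to the other wrist branch so there is room to lean.

```bash
cat >> h.py <<'E'
def flip():
    o=ctrl.get_obs();q=o["qpos"];r=R.from_rotvec(o["orientation"]);f=q[1]+q[2]
    u=r.inv().apply([np.sin(f)*np.cos(q[0]),np.sin(f)*np.sin(q[0]),np.cos(f)])
    print("u",u.round(3),"angle",np.arccos(u[2]).round(3),"q",q.round(2),"tcp",o["ee_pos"].round(0))
E
python3 -m jog '[[-0.29,0,-0.41,0,0,0,0],[-0.29,0,-0.41,0,0,0,0],[-0.29,0,-0.41,0,0,0,0],[-0.29,0,-0.41,0,0,0,0],[0,0,0,0,0,0,0],[0,0,0,0,0,0,0]]'
python3 -c "
from h import *
flip()"
```

```text
t: 5.4
ee_pos: [588.4, -110.8, 247.1]
orientation: [0.222, 2.509, -0.054]
ft_force: [-0.3, -0.2, -0.9]
width: 0.6
grasp_force: 0.0
u [-0.309 -0.055  0.95 ] angle 0.319 q [-0.23  0.1   2.11  0.14  0.32 -1.75] tcp [ 588. -111.  247.]
```

```bash
python3 -m jog '[[0,0,0,-0.3,-0.05,0.95,0],[0,0,0,-0.3,-0.05,0.95,0],[0,0,0,-0.3,-0.05,0.95,0],[0,0,0,-0.3,-0.05,0.95,0],[0,0,0,-0.3,-0.05,0.95,0],[0,0,0,-0.3,-0.05,0.95,0],[0,0,0,-0.3,-0.05,0.95,0],[0,0,0,-0.3,-0.05,0.95,0],[0,0,0,-0.3,-0.05,0.95,0],[0,0,0,-0.3,-0.05,0.95,0]]'
python3 -c "
from h import *
flip()"
```

```text
t: 6.4
ee_pos: [587.4, -110.9, 244.7]
orientation: [1.266, 2.052, 0.709]
ft_force: [-0.7, -0.5, -0.4]
width: 0.6
grasp_force: 0.0
u [-0.346 -0.263  0.901] angle 0.45 q [-0.46  0.15  2.21  1.48  0.45 -2.22] tcp [ 587. -111.  245.]
```

```bash
python3 -m jog '[[0,0,0,-0.34,-0.24,0.9,0],[0,0,0,-0.34,-0.24,0.9,0],[0,0,0,-0.34,-0.24,0.9,0],[0,0,0,-0.34,-0.24,0.9,0],[0,0,0,-0.34,-0.24,0.9,0],[0,0,0,-0.34,-0.24,0.9,0],[0,0,0,-0.34,-0.24,0.9,0],[0,0,0,-0.34,-0.24,0.9,0],[0,0,0,-0.34,-0.24,0.9,0],[0,0,0,-0.34,-0.24,0.9,0]]'
python3 -c "
from h import *
flip();plan([-165,-115,200],42)"
```

```text
t: 7.4
ee_pos: [586.5, -116.9, 253.6]
orientation: [1.972, 0.997, 1.181]
ft_force: [0.8, -0.9, 0.2]
width: 0.7
grasp_force: 0.0
u [-0.362 -0.527  0.769] angle 0.694 q [-0.3   0.25  2.43  2.92  0.69 -2.54] tcp [ 586. -117.  254.]
t 7.4 rack-frame TCP [-175.4 -104.6  253.6] F [ 0.8 -0.9  0.2] width 0.7
goal [ 594.8 -129.1  200. ] shift rows(tool,/40): [-0.77 -0.86  0.77] turn/6deg: [ 1.89 -3.81 10.36]
per rack-mm tool units: x [0.0039 0.0094 0.0229] z [ 0.0108  0.0201 -0.0101] q [-0.3   0.25  2.43  2.92  0.69 -2.54]
```

```bash
python3 -c "
from h import *
plan([-165,-115,200],62)"
```

```text
t 7.4 rack-frame TCP [-175.4 -104.6  253.6] F [ 0.8 -0.9  0.2] width 0.7
goal [ 594.8 -129.1  200. ] shift rows(tool,/40): [-0.77 -0.86  0.77] turn/6deg: [ 0.06 -0.82 10.46]
per rack-mm tool units: x [0.0039 0.0094 0.0229] z [ 0.0108  0.0201 -0.0101] q [-0.3   0.25  2.43  2.92  0.69 -2.54]
```

```bash
python3 -m jog '[[0,0,0,0,-0.07,0.95,0],[0,0,0,0,-0.07,0.95,0],[0,0,0,0,-0.07,0.95,0],[0,0,0,0,-0.07,0.95,0],[0,0,0,0,-0.07,0.95,0],[0,0,0,0,-0.07,0.95,0],[0,0,0,0,-0.07,0.95,0],[0,0,0,0,-0.07,0.95,0],[0,0,0,0,-0.07,0.95,0],[0,0,0,0,-0.07,0.95,0],[0,0,0,0,-0.07,0.95,0],[0,0,0,0,0,0,0]]'
python3 -c "
from h import *
flip();plan([-165,-115,110],52)"
```

```text
t: 8.6
ee_pos: [586.9, -116.5, 254.0]
orientation: [2.596, -0.233, 1.573]
ft_force: [-0.0, 0.1, -0.8]
width: 0.7
grasp_force: 0.0
u [-0.513  0.032  0.858] angle 0.539 q [-0.25  0.19  2.4   3.03  0.54 -1.51] tcp [ 587. -117.  254.]
t 8.6 rack-frame TCP [-175.1 -104.1  254. ] F [-0.   0.1 -0.8] width 0.7
goal [ 594.8 -129.1  110. ] shift rows(tool,/40): [-3.08  0.26  1.89] turn/6deg: [ 0.01 -1.74  0.04]
per rack-mm tool units: x [0.0116 0.     0.0222] z [ 0.0222  0.0001 -0.0116] q [-0.25  0.19  2.4   3.03  0.54 -1.51]
```

```bash
python3 -m jog '[[-0.51,0.045,0.315,0,0,0,0],[-0.51,0.045,0.315,0,0,0,0],[-0.51,0.045,0.315,0,0,0,0],[-0.51,0.045,0.315,0,0,0,0],[-0.51,0.045,0.315,0,0,0,0],[-0.51,0.045,0.315,0,0,0,0],[0,0,0,0,-0.9,0,0],[0,0,0,0,-0.9,0,0],[0,0,0,0,-0.7,0,0],[0,0,0,0,-0.7,0,0],[0,0,0,0,0,0,0]]'
python3 -c "
from h import *
flip();plan([-165,-115,58],42)"
```

```text
t: 9.7
ee_pos: [598.1, -130.8, 113.7]
orientation: [2.84, -0.252, 1.134]
ft_force: [0.9, -0.4, 0.1]
width: 0.5
grasp_force: 0.0
u [-0.288  0.032  0.957] angle 0.294 q [-0.26  0.41  2.26  2.96  0.29 -1.46] tcp [ 598. -131.  114.]
t 9.7 rack-frame TCP [-161.5 -116.1  113.7] F [ 0.9 -0.4  0.1] width 0.5
goal [ 594.8 -129.1   58. ] shift rows(tool,/40): [-1.02 -0.04  0.95] turn/6deg: [ 0.03 -0.26  0.07]
per rack-mm tool units: x [0.0181 0.0001 0.0172] z [ 0.0172  0.0002 -0.0181] q [-0.26  0.41  2.26  2.96  0.29 -1.46]
```

```bash
python3 -m jog '[[-0.34,-0.01,0.3,0,0,0,0],[-0.34,-0.01,0.3,0,0,0,0],[-0.34,-0.01,0.3,0,0,0,0],[0,0,0,0,0,0,0]]'
python3 -m jog '[[-0.069,0,0.072,0,0,0,0],[-0.069,0,0.072,0,0,0,0],[-0.069,0,0.072,0,0,0,0],[0,0,0,0,0,0,0]]'
python3 -c "
from h import *
plan([-165,-115,34],43)"
```

```text
t: 10.1
ee_pos: [588.5, -127.9, 54.2]
orientation: [2.846, -0.255, 1.123]
ft_force: [-0.5, 0.1, 0.0]
width: 0.6
grasp_force: 0.0
t: 10.5
ee_pos: [591.2, -128.8, 45.7]
orientation: [2.842, -0.256, 1.13]
ft_force: [-0.1, -0.4, -0.3]
width: 0.3
grasp_force: 0.0
t 10.5 rack-frame TCP [-168.6 -115.4   45.7] F [-0.1 -0.4 -0.3] width 0.3
goal [ 594.8 -129.1   34. ] shift rows(tool,/40): [-0.14 -0.01  0.27] turn/6deg: [ 0.03 -0.07  0.04]
per rack-mm tool units: x [0.0182 0.     0.0172] z [ 0.0172  0.0001 -0.0182] q [-0.26  0.59  2.28  3.03  0.48 -1.53]
```

```bash
python3 -m jog '[[-0.05,0,0.09,0,0,0,0],[-0.05,0,0.09,0,0,0,0],[-0.04,0,0.09,0,0,0,0],[0,0,0,0,0,0,0]]'
python3 - <<'E'
from h import *
import cv2
plan([-165,-115,34],43)
A=optics.get_image("scene")[130:230,260:400,::-1];B=optics.get_image("top")[130:230,270:410,::-1]
cv2.imwrite("pics/c2.png",cv2.resize(np.hstack([A,B]),None,fx=2.8,fy=2.8,interpolation=2))
E
```

```text
t: 10.9
ee_pos: [594.5, -129.5, 33.5]
orientation: [2.842, -0.256, 1.129]
ft_force: [-0.3, -0.4, 0.5]
width: 0.5
grasp_force: 0.0
t 10.9 rack-frame TCP [-165.2 -115.5   33.5] F [-0.3 -0.4  0.5] width 0.5
goal [ 594.8 -129.1   34. ] shift rows(tool,/40): [ 0.01 -0.01 -0.01] turn/6deg: [ 0.03 -0.06  0.04]
per rack-mm tool units: x [0.0182 0.     0.0172] z [ 0.0172  0.0001 -0.0182] q [-0.26  0.62  2.27  3.04  0.51 -1.54]
```

View pics/c2.png

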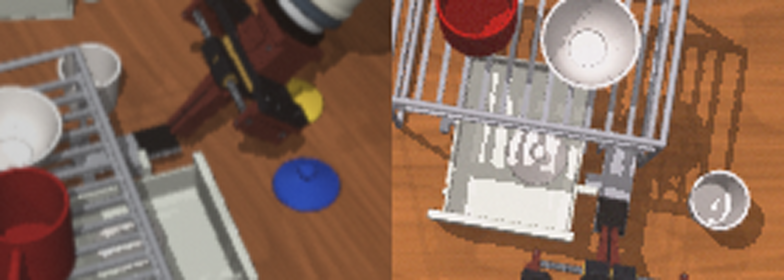

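```bash
python3 - <<'E'
from h import *
P=[ctrl.get_obs()["ee_pos"],w(RK,[-165,-115,50])[0],w(RK,[-185,-115,50])[0],w(RK,[-145,-115,50])[0]]
print((2.8*(proj("scene",P)-[260,130])).round(),(2.8*(proj("top",P)-[270,130])+[392,0]).round())
for n in("scene","top"):
    for d in optics.masks_of("paddle_pad",n)[:1]: print(n,d["conf"],d["extent"])
import cv2
a=cv2.resize(cv2.imread("pics/scene0.png")[160:210,280:340],None,fx=6,fy=6,interpolation=2)
b=cv2.resize(cv2.imread("pics/top0.png")[180:230,320:380],None,fx=6,fy=6,interpolation=2)
for im,n,o in((a,"scene",[280,160]),(b,"top",[320,180])):
    for q in 6*(proj(n,P)-o+.5): cv2.circle(im,tuple(int(v) for v in q),3,(0,255,0),-1)
cv2.imwrite("pics/c3.png",np.hstack([a,b]))
E
```

```text
[[156. 148.]
 [156. 138.]
 [174. 133.]
 [137. 143.]] [[610. 215.]
 [611. 214.]
 [608. 231.]
 [614. 196.]]
scene 0.69 [305.7, 183.7, 35.4, 17.8]
top 0.64 [347.9, 195.6, 15.0, 31.1]
```

View pics/c3.png

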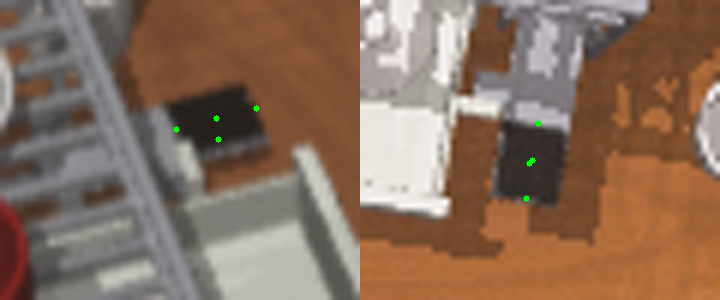

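The pad model is right, but the visible fingertip ends about 23 mm short of the reported TCP, just at the pad's front edge. I'll raise and look closer before going on.

```bash
python3 -m jog '[[0.17,0,-0.18,0,0,0,0],[0.17,0,-0.18,0,0,0,0],[0,0,0,0,0,0,0]]'
python3 - <<'E'
from h import *
import cv2
plan([-165,-115,34],43)
p=ctrl.get_obs();P=[p["ee_pos"],p["ee_pos"]-20*R.from_rotvec(p["orientation"]).apply([0,0,1])]
o1,o2=[290,150],[320,180]
a=cv2.resize(optics.get_image("scene")[150:210,290:350,::-1],None,fx=6,fy=6,interpolation=2)
b=cv2.resize(optics.get_image("top")[180:240,320:380,::-1],None,fx=6,fy=6,interpolation=2)
for im,n,o in((a,"scene",o1),(b,"top",o2)):
    for q in 6*(proj(n,P)-o+.5): cv2.circle(im,tuple(int(v) for v in q),3,(0,255,0),1)
cv2.imwrite("pics/c4.png",np.hstack([a,b]))
E
```

```text
t: 11.4
ee_pos: [595.3, -129.6, 56.0]
orientation: [2.84, -0.256, 1.134]
ft_force: [-0.0, -0.8, 0.2]
width: 0.4
grasp_force: 0.0
t 11.4 rack-frame TCP [-164.4 -115.4   56. ] F [-0.  -0.8  0.2] width 0.4
goal [ 594.8 -129.1   34. ] shift rows(tool,/40): [-0.39 -0.01  0.39] turn/6deg: [ 0.03 -0.09  0.04]
per rack-mm tool units: x [0.0181 0.     0.0172] z [ 0.0172  0.0001 -0.0181] q [-0.26  0.56  2.27  3.02  0.45 -1.53]
```

View pics/c4.png

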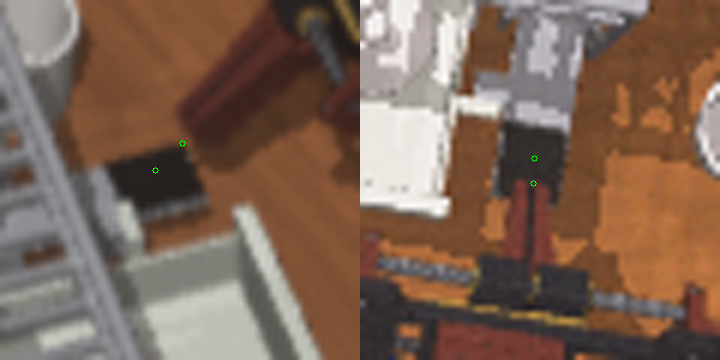

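The closed fingertips end at crop (190,125) in scene and (530,180) in top, about 20–25 mm short of the reported TCP. I'll aim with that offset: 15 mm further in, then feel downward.

```bash
python3 -m jog '[[0.135,0,0.13,0,0,0,0],[0.135,0,0.13,0,0,0,0],[-0.1,0,0.11,0,0,0,0],[-0.1,0,0.11,0,0,0,0],[-0.1,0,0.11,0,0,0,0],[0,0,0,0,0,0,0],[0,0,0,0,0,0,0]]'
python3 -m jog '[[-0.1,0,0.11,0,0,0,0],[0,0,0,0,0,0,0],[0,0,0,0,0,0,0]]'
python3 -m jog '[[-0.07,0,0.07,0,0,0,0],[0,0,0,0,0,0,0],[0,0,0,0,0,0,0]]'
python3 -c "
from h import *
plan([-150,-115,20],43)"
```

```text
t: 12.2
ee_pos: [609.2, -132.2, 35.3]
orientation: [2.843, -0.256, 1.129]
ft_force: [0.1, 0.7, 0.2]
width: 0.7
grasp_force: 0.2
t: 12.5
ee_pos: [609.5, -132.3, 29.8]
orientation: [2.842, -0.256, 1.13]
ft_force: [-1.1, 1.2, 2.0]
width: 0.4
grasp_force: 1.1
t: 12.8
ee_pos: [609.6, -132.3, 25.9]
orientation: [2.842, -0.256, 1.13]
ft_force: [-0.8, 1.0, 3.2]
width: 0.6
grasp_force: 1.7
t 12.8 rack-frame TCP [-149.8 -115.5   25.9] F [-0.8  1.   3.2] width 0.6
goal [ 609.6 -131.8   20. ] shift rows(tool,/40): [-0.1  -0.01  0.11] turn/6deg: [ 0.03 -0.07  0.04]
per rack-mm tool units: x [0.0182 0.     0.0172] z [ 0.0172  0.0001 -0.0182] q [-0.26  0.65  2.23  3.04  0.5  -1.54]
```

Contact now, with force rising. Continue down to the stop.

```bash
python3 -m jog '[[-0.07,0,0.07,0,0,0,0],[0,0,0,0,0,0,0]]'
python3 -m jog '[[-0.07,0,0.07,0,0,0,0],[0,0,0,0,0,0,0]]'
python3 -m jog '[[-0.05,0,0.055,0,0,0,0],[0,0,0,0,0,0,0]]'
python3 -m jog '[[-0.05,0,0.055,0,0,0,0],[0,0,0,0,0,0,0]]'
```

```text
t: 13.0
ee_pos: [609.9, -132.4, 22.0]
orientation: [2.842, -0.256, 1.131]
ft_force: [0.6, 0.9, 2.4]
width: 0.4
grasp_force: 1.3
t: 13.2
ee_pos: [610.2, -132.5, 18.3]
orientation: [2.841, -0.256, 1.132]
ft_force: [1.4, 0.9, 4.6]
width: 0.3
grasp_force: 2.3
t: 13.4
ee_pos: [610.7, -132.6, 15.9]
orientation: [2.84, -0.256, 1.134]
ft_force: [1.2, 0.5, 7.4]
width: 0.5
grasp_force: 3.8
t: 13.6
ee_pos: [611.2, -132.6, 14.7]
orientation: [2.838, -0.255, 1.14]
ft_force: [-6.6, 2.0, 24.7]
width: 0.5
grasp_force: 12.9
```

```bash
python3 -m jog '[[0,0,0,0,0,0,0],[0,0,0,0,0,0,0],[0,0,0,0,0,0,0],[0,0,0,0,0,0,0],[0,0,0,0,0,0,0],[0,0,0,0,0,0,0],[0,0,0,0,0,0,0],[0,0,0,0,0,0,0],[0,0,0,0,0,0,0],[0,0,0,0,0,0,0]]'
python3 - <<'E'
from h import *
import cv2
a=cv2.resize(optics.get_image("scene")[130:260,250:390,::-1],None,fx=2.8,fy=2.8,interpolation=2)
b=cv2.resize(optics.get_image("top")[110:240,270:410,::-1],None,fx=2.8,fy=2.8,interpolation=2)
for T in (100,55):
    P=w(RK,[[-100-T,88,62],[-100-T,-76,62]])
    for im,n,o in((a,"scene",[250,130]),(b,"top",[270,110])):
        for q in 2.8*(proj(n,P)-o+.5): cv2.circle(im,tuple(int(v) for v in q),3,(0,255,0) if T==100 else (0,0,255),1)
cv2.imwrite("pics/c5.png",np.hstack([a,b]))
E
```

```text
t: 14.6
ee_pos: [611.1, -132.7, 14.8]
orientation: [2.838, -0.255, 1.139]
ft_force: [-6.5, 2.5, 23.2]
width: 0.3
grasp_force: 12.0
```

View pics/c5.png

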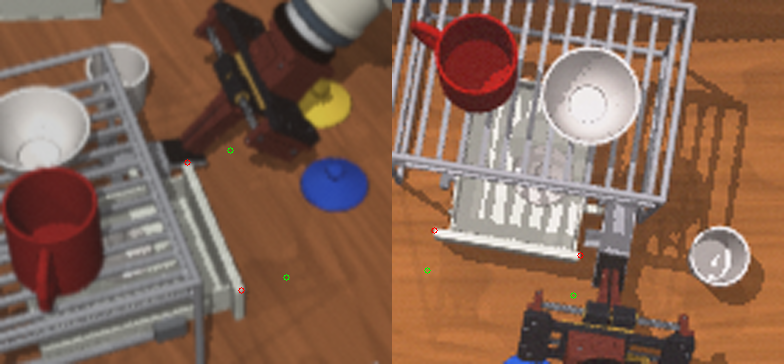

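The tray has rolled in: its front panel now lies on the red 55 mm marks, and the lid is inside. Let the paddle up and go to the panel's middle.

```bash
python3 -m jog '[[0.17,0,-0.18,0,0,0,0],[0.17,0,-0.18,0,0,0,0],[0.34,0,-0.36,0,0,0,0],[0.34,0,-0.36,0,0,0,0],[0.34,0,-0.36,0,0,0,0],[0,0,0,0,0,0,0]]'
python3 -c "
from h import *
plan([-190,0,90],43)"
```

```text
t: 15.3
ee_pos: [609.8, -132.1, 93.3]
orientation: [2.841, -0.256, 1.132]
ft_force: [0.7, -0.4, -0.7]
width: 0.3
grasp_force: 0.0
t 15.3 rack-frame TCP [-149.8 -115.3   93.3] F [ 0.7 -0.4 -0.7] width 0.3
goal [591.2 -11.4  90. ] shift rows(tool,/40): [-0.77 -2.88 -0.64] turn/6deg: [ 0.04 -0.08  0.04]
per rack-mm tool units: x [0.0181 0.     0.0172] z [ 0.0172  0.0001 -0.0181] q [-0.26  0.47  2.24  2.99  0.33 -1.49]
```

```bash
python3 -m jog '[[-0.13,-0.48,-0.11,0,0,0,0],[-0.13,-0.48,-0.11,0,0,0,0],[-0.13,-0.48,-0.11,0,0,0,0],[-0.13,-0.48,-0.11,0,0,0,0],[-0.13,-0.48,-0.11,0,0,0,0],[-0.13,-0.48,-0.11,0,0,0,0],[-0.3,0,0.32,0,0,0,0],[-0.3,0,0.32,0,0,0,0],[-0.3,0,0.32,0,0,0,0],[-0.3,0,0.32,0,0,0,0],[0,0,0,0,0,0,0]]'
python3 -c "
from h import *
plan([-170,0,20],43)"
```

```text
t: 16.4
ee_pos: [588.2, -11.8, 14.7]
orientation: [2.845, -0.256, 1.121]
ft_force: [-0.5, -0.5, 1.1]
width: 0.6
grasp_force: 0.0
t 16.4 rack-frame TCP [-192.9   -0.9   14.7] F [-0.5 -0.5  1.1] width 0.6
goal [610.8 -15.1  20. ] shift rows(tool,/40): [ 0.51 -0.02  0.29] turn/6deg: [ 0.04 -0.01  0.05]
per rack-mm tool units: x [0.0183 0.     0.0171] z [ 0.0171  0.0002 -0.0183] q [ 0.06  0.67  2.29  3.45  0.57 -1.66]
```

```bash
python3 -m jog '[[0.16,0,0.015,0,0,0,0],[0.09,0,0.085,0,0,0,0],[0.09,0,0.085,0,0,0,0],[0.09,0,0.085,0,0,0,0],[0.09,0,0.085,0,0,0,0],[0.09,0,0.085,0,0,0,0],[0.09,0,0.085,0,0,0,0],[0.09,0,0.085,0,0,0,0],[0,0,0,0,0,0,0]]'
for i in 1; do :; done
python3 -m jog '[[0.09,0,0.085,0,0,0,0],[0.09,0,0.085,0,0,0,0],[0,0,0,0,0,0,0]]'
python3 -c "
from h import *
plan([-130,0,20],43)"
```

```text
t: 17.3
ee_pos: [630.3, -19.0, 22.4]
orientation: [2.842, -0.257, 1.131]
ft_force: [0.4, -0.3, 1.0]
width: 0.3
grasp_force: 0.0
t: 17.6
ee_pos: [640.0, -20.8, 22.4]
orientation: [2.842, -0.256, 1.131]
ft_force: [-0.3, -0.4, 0.3]
width: 0.5
grasp_force: 0.0
t 17.6 rack-frame TCP [-140.3   -0.3   22.4] F [-0.3 -0.4  0.3] width 0.5
goal [650.2 -22.3  20. ] shift rows(tool,/40): [ 0.15 -0.01  0.22] turn/6deg: [ 0.03 -0.07  0.04]
per rack-mm tool units: x [0.0182 0.     0.0172] z [ 0.0172  0.0001 -0.0182] q [ 0.03  0.66  2.19  3.47  0.48 -1.71]
```

```bash
python3 -m jog '[[0.07,0,0.07,0,0,0,0],[0.07,0,0.07,0,0,0,0],[0,0,0,0,0,0,0]]'
python3 -m jog '[[0.07,0,0.07,0,0,0,0],[0.07,0,0.07,0,0,0,0],[0,0,0,0,0,0,0]]'
python3 -m jog '[[0.07,0,0.07,0,0,0,0],[0.07,0,0.07,0,0,0,0],[0,0,0,0,0,0,0]]'
python3 -c "
from h import *
plan([-115,0,22],43)"
```

```text
t: 17.9
ee_pos: [647.7, -22.2, 22.2]
orientation: [2.842, -0.256, 1.131]
ft_force: [0.8, 0.7, 0.3]
width: 0.0
grasp_force: 0.0
t: 18.2
ee_pos: [655.5, -23.6, 22.0]
orientation: [2.842, -0.256, 1.131]
ft_force: [-0.4, -0.3, 0.9]
width: 0.6
grasp_force: 0.0
t: 18.5
ee_pos: [663.3, -25.1, 21.7]
orientation: [2.842, -0.256, 1.131]
ft_force: [0.5, 0.4, 0.3]
width: 0.7
grasp_force: 0.1
t 18.5 rack-frame TCP [-116.6   -0.3   21.7] F [0.5 0.4 0.3] width 0.7
goal [664.9 -25.1  22. ] shift rows(tool,/40): [ 0.03 -0.01  0.02] turn/6deg: [ 0.03 -0.07  0.04]
per rack-mm tool units: x [0.0182 0.     0.0172] z [ 0.0172  0.0001 -0.0182] q [ 0.02  0.67  2.14  3.47  0.44 -1.73]
```

```bash
python3 - <<'E'
from h import *
import cv2
a=cv2.resize(optics.get_image("scene")[150:250,270:370,::-1],None,fx=4,fy=4,interpolation=2)
b=cv2.resize(optics.get_image("top")[140:240,270:370,::-1],None,fx=4,fy=4,interpolation=2)
p=ctrl.get_obs();E=p["ee_pos"];z=R.from_rotvec(p["orientation"]).apply([0,0,1])
for P,c in ((w(RK,[[-155,88,62],[-155,-76,62]]),(0,0,255)),([E,E-20*z],(0,255,0))):
    for im,n,o in((a,"scene",[270,150]),(b,"top",[270,140])):
        for q in 4*(proj(n,P)-o+.5): cv2.circle(im,tuple(int(v) for v in q),3,c,1)
cv2.imwrite("pics/c6.png",np.hstack([a,b]))
E
```

View pics/c6.png

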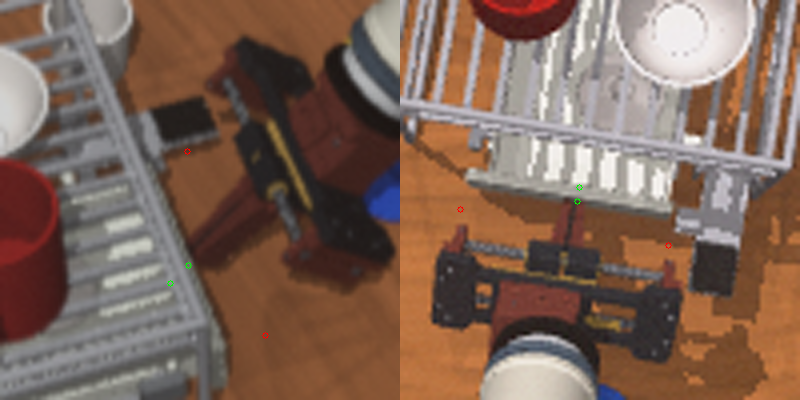

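The tray has been pushed to about 27 mm out and the paddle is up again. The tip touches the panel's middle (top crop (572,205)). Now feel for the lip in small steps.

```bash
python3 -m jog '[[0.04,0,0.035,0,0,0,0],[0.04,0,0.035,0,0,0,0]]'
python3 -m jog '[[0.04,0,0.035,0,0,0,0],[0.04,0,0.035,0,0,0,0]]'
python3 -m jog '[[0.04,0,0.035,0,0,0,0],[0,0,0,0,0,0,0]]'
python3 -m jog '[[0.04,0,0.035,0,0,0,0],[0,0,0,0,0,0,0]]'
```

```text
t: 18.8
ee_pos: [666.5, -25.7, 21.5]
orientation: [2.843, -0.256, 1.129]
ft_force: [-1.7, -0.5, -0.9]
width: 0.4
grasp_force: 0.8
t: 19.0
ee_pos: [669.8, -26.3, 21.3]
orientation: [2.844, -0.256, 1.127]
ft_force: [-7.2, 2.0, 3.8]
width: 0.3
grasp_force: 3.6
t: 19.2
ee_pos: [672.5, -26.8, 21.5]
orientation: [2.843, -0.256, 1.128]
ft_force: [-2.9, 1.2, -0.8]
width: 0.6
grasp_force: 1.6
t: 19.4
ee_pos: [675.7, -27.3, 22.3]
orientation: [2.842, -0.256, 1.131]
ft_force: [-1.3, -0.3, 0.1]
width: 0.6
grasp_force: 0.2
```

```bash
python3 -m jog '[[0.03,0,0.03,0,0,0,0],[0,0,0,0,0,0,0]]'
python3 -m jog '[[0.03,0,0.03,0,0,0,0],[0,0,0,0,0,0,0]]'
python3 -m jog '[[0.03,0,0.03,0,0,0,0],[0,0,0,0,0,0,0]]'
python3 -c "
from h import *
plan([-105,0,22],43)"
```

```text
t: 19.6
ee_pos: [677.8, -27.7, 22.6]
orientation: [2.841, -0.256, 1.132]
ft_force: [-0.6, -0.4, 0.2]
width: 0.3
grasp_force: 0.0
t: 19.8
ee_pos: [679.0, -28.0, 22.3]
orientation: [2.842, -0.256, 1.131]
ft_force: [0.4, -0.5, -0.5]
width: 0.4
grasp_force: 0.0
t: 20.0
ee_pos: [680.4, -28.2, 22.0]
orientation: [2.842, -0.256, 1.131]
ft_force: [-0.1, -0.1, 0.0]
width: 0.2
grasp_force: 0.0
t 20.0 rack-frame TCP [-99.2  -0.3  22. ] F [-0.1 -0.1  0. ] width 0.2
goal [674.8 -26.9  22. ] shift rows(tool,/40): [-0.11 -0.01 -0.1 ] turn/6deg: [ 0.03 -0.07  0.04]
per rack-mm tool units: x [0.0182 0.     0.0172] z [ 0.0172  0.0001 -0.0182] q [ 0.01  0.68  2.11  3.48  0.41 -1.75]
```

```bash
python3 -m jog '[[0.03,0,0.03,0,0,0,0],[0,0,0,0,0,0,0]]'
python3 -m jog '[[0.03,0,0.03,0,0,0,0],[0,0,0,0,0,0,0]]'
python3 -m jog '[[0.03,0,0.03,0,0,0,0],[0,0,0,0,0,0,0]]'
```

```text
t: 20.2
ee_pos: [682.0, -28.5, 21.9]
orientation: [2.842, -0.256, 1.13]
ft_force: [-0.9, -0.1, -0.2]
width: 0.6
grasp_force: 0.0
t: 20.4
ee_pos: [682.8, -28.7, 21.5]
orientation: [2.843, -0.256, 1.129]
ft_force: [-3.8, 0.4, 2.5]
width: 0.7
grasp_force: 2.0
t: 20.6
ee_pos: [683.3, -28.8, 21.3]
orientation: [2.844, -0.256, 1.127]
ft_force: [-11.4, 3.4, 9.7]
width: 0.4
grasp_force: 5.9
```

```bash
python3 -m jog '[[0.03,0,0.03,0,0,0,0],[0,0,0,0,0,0,0]]'
python3 -m jog '[[0.02,0,0.02,0,0,0,0],[0,0,0,0,0,0,0],[0,0,0,0,0,0,0],[0,0,0,0,0,0,0]]'
```

```text
t: 20.8
ee_pos: [683.4, -28.9, 20.8]
orientation: [2.845, -0.255, 1.123]
ft_force: [-16.6, 3.7, 13.6]
width: 0.6
grasp_force: 8.7
t: 21.2
ee_pos: [683.5, -28.9, 20.6]
orientation: [2.846, -0.255, 1.122]
ft_force: [-22.9, 5.1, 19.1]
width: 0.5
grasp_force: 11.9
```

Rigid at 23 N, well above the lip: seated. Retract and check.

```bash
python3 -m jog '[[-0.09,0,-0.085,0,0,0,0],[-0.18,0,-0.17,0,0,0,0],[-0.36,0,-0.34,0,0,0,0],[-0.36,0,-0.34,0,0,0,0],[-0.36,0,-0.34,0,0,0,0],[0,0,-0.8,0,0,0,0],[0,0,-0.8,0,0,0,0],[0,0,0,0,0,0,0],[0,0,0,0,0,0,0],[0,0,0,0,0,0,0]]'
python3 - <<'E'
from h import *
import cv2
a=cv2.resize(optics.get_image("scene")[130:260,250:390,::-1],None,fx=2.8,fy=2.8,interpolation=2)
b=cv2.resize(optics.get_image("top")[110:240,270:410,::-1],None,fx=2.8,fy=2.8,interpolation=2)
for T,c in ((14,(0,255,0)),(0,(0,0,255))):
    P=w(RK,[[-100-T,88,62],[-100-T,-76,62]])
    for im,n,o in((a,"scene",[250,130]),(b,"top",[270,110])):
        for q in 2.8*(proj(n,P)-o+.5): cv2.circle(im,tuple(int(v) for v in q),2,c,1)
cv2.imwrite("pics/c7.png",np.hstack([a,b]))
E
```

```text
t: 22.2
ee_pos: [572.9, -8.0, 68.0]
orientation: [2.842, -0.256, 1.132]
ft_force: [1.4, 0.0, -0.8]
width: 0.3
grasp_force: 0.0
```

View pics/c7.png

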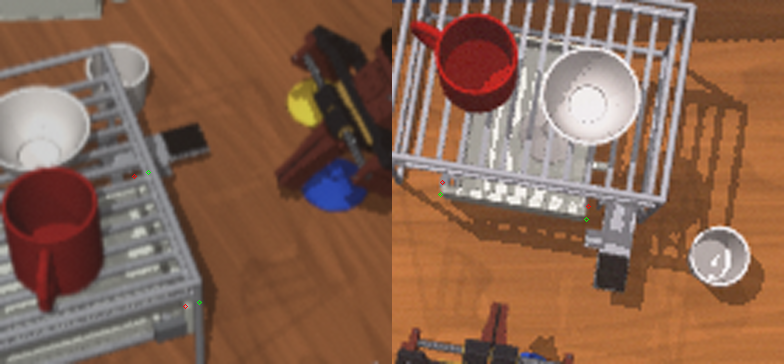

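The tray is under the shelf edge with its front near the 14 mm (green) marks and stayed there. The lid is in the tray at (545,140), the paddle is up, and the mug, bowl, cup and blue lid are unmoved. The gripper is clear.

```bash
python3 -c "
from workcell import ctrl
print(ctrl.close_job())"
```

```text
the job is handed in; nothing more can be done
None
```

The job is handed in at about 22 s: the paddle was held at its stop for about a second and let up, and the tray was pushed past its detent to a rigid stop (about 23 N). In the last picture the lid is still in the tray, and the mug, bowl, cup and blue and yellow lids look unmoved; the opener, bottle, jar and soap dish were outside that crop, and no verdict came back.

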